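Sort the left-hand and right-hand cover brackets

TASK

The two dark steel brackets on the bench are a mirror-image pair. Put the right-hand one, which seen from above with its flange standing up has the shape of a letter L, into the blue bin, and the left-hand one, a mirrored L, into the yellow bin. Leave each lying flat on the floor of its bin with the flange up.

Things in the scene. Friction and masses are not known exactly. Their poses are not given: they have to be found in the camera images.
- bracket_right: Right-hand dark steel bracket, 50 (x) x 80 (y) x 38 mm, 0.09 kg. Origin: centre of the 50 x 80 outline, underside; z up. Base 4 mm thick, from above an L: long leg 24 mm wide along y at the -x side; foot 24 mm wide at the -y end, pointing +x, with a brass bush to z = 9. Grip its upright flange: 8 mm thick (x), 72 mm long (y), centred at x = -21 mm, y = 0, top z = 38. Lies in front of the bins, flange up, any yaw.
- bracket_left: Left-hand dark steel bracket, 50 (x) x 80 (y) x 38 mm, 0.09 kg. Origin: centre of the 50 x 80 outline, underside; z up. Base 4 mm thick, from above a mirrored L: long leg 24 mm wide along y at the +x side; foot 24 mm wide at the -y end, pointing -x, with a brass bush to z = 9. Grip its upright flange: 8 mm thick (x), 72 mm long (y), centred at x = +21 mm, y = 0, top z = 38. Lies in front of the bins, flange up, any yaw.
- bin_blue: loose open-topped blue plastic parts bin, 140 mm (x) by 150 mm (y) by 45 mm high, walls and floor 4 mm thick, 0.6 kg; the origin is at the centre of its underside, z up; its -x face, towards the robot, carries a blank white card. The two bins stand side by side and may be swapped. A tall fixed microscope stands at the right side of the bench (y below -0.37 m)
- bin_yellow: loose open-topped yellow plastic parts bin, 140 mm (x) by 150 mm (y) by 45 mm high, walls and floor 4 mm thick, 0.6 kg; the origin is at the centre of its underside, z up; its -x face, towards the robot, carries a blank white card. The two bins stand side by side and may be swapped. A tall fixed microscope stands at the right side of the bench (y below -0.37 m)
Not all that is in view belongs to the job. What is shaped like the bracket_left but green is not meant.

How it is judged:
At the end, for the whole second after the job is handed in: The right-hand bracket is in the blue bin and the left-hand bracket in the yellow bin: each bracket's origin within 55 mm (bin x) and 60 mm (bin y) of the bin's middle and less than 14 mm above the bin's underside, its flange up to within 10 degrees, at rest (x of bracket_right in the frame of bin_blue between -0.055 and 0.055 m and y of bracket_right in the frame of bin_blue between -0.06 and 0.06 m and z of bracket_right in the frame of bin_blue between -0.002 and 0.014 m and angle between each of bracket_right, bracket_left's own z axis and vertical below 0.17 rad and linear speed of each of bracket_right, bracket_left below 0.02 m/s and x of bracket_left in the frame of bin_yellow between -0.055 and 0.055 m and y of bracket_left in the frame of bin_yellow between -0.06 and 0.06 m and z of bracket_left in the frame of bin_yellow between -0.002 and 0.014 m); the robot touches nothing.
It also fails if it takes over 61 s, if anything falls off the work surface, if the arm or the gripper's body presses on something with over 40 N, if the wrist force passes 120 N, or if a joint passes its speed limit or range.

ROBOT

A 7-joint arm with a two-finger parallel gripper is mounted at the origin on a cart in front of the work surface, level with it; the furniture and walls round the work are solid. World frame = base frame: x ahead of the robot, y to its left, z up, the work surface at z = 0. Lengths are in m, angles in rad, forces in N, time in s.
With the tool pointing down it reaches from about 0.35 to 0.9 m from the base axis. Payload 19.9 kg.
Tool frame: the origin (TCP) lies midway between the tips of the shut fingers; the grasp point (between the pads) lies 19 mm behind it; x points along the fingers, y is the direction in which the jaws open and shut, and the axes are right-handed (so a half turn about x gives the same grasp; the last joint's range is limited). The gripper opens to 94 mm and grips with 3 to 60 N. Pads are 16 mm wide; open, the fingers measure 119 mm over their backs; the gripper's body (75 mm by 177 mm) begins 78 mm behind the grasp point.
Start: joints at [-1.383, 0.417, -0.01, 1.614, 0.005, 1.111, -0.053], TCP at [0.142, 0.609, 0.205] pointing down, gripper open.
Joint ranges: [-2.81, 2.81], [-0.39, 2.02], [-1.27, 1.25], [0.06, 2.57], [-1.19, 4.33], [0.19, 2], [-2.82, 2.82]. Speed limits (rad/s): [1.89, 1.89, 2.39, 2.39, 3.01, 3.01, 3.01].

INTERFACE

Orientations are given as [roll, pitch, yaw] about the fixed x, y, z axes, in that order (R = Rz(yaw) Ry(pitch) Rx(roll)).
In Python, from rig import arm gives the robot as it stands.
- The arm moves only by the tool servo_tool, never from a script. Its argument "deltas" is a list of rows, each an object with "travel": the shift along the tool's x, y, z in m, a list of three; "yaw": the turn about the tool's x in rad; "grip": the gripper command: -1 is fully open, 1 is shut, values between are in proportion. A call has 1 to 5 rows; each row is the pose to reach, as a shift and turn from the pose commanded when the call began, along the tool's axes at that moment; what a row does not reach only later rows make up. A row lasts 1/12 s, in which the tool goes at most 41.7 mm and 7.16 degrees, less where a joint would pass 70% of its speed; a pose out of reach is approached as far as the arm can. A call with a gripper value outside its range is refused whole. The fingers move at their own pace and stop on an object; "grip_force" is the grip in N (left out, the last holds). Time passes only in rows, so rows that repeat a pose let the fingers close. It gives the time, the measured TCP pose, the force and the opening at its end, in the units of the state.
- arm.read_state(): the state, without advancing time (a new reading comes with each control period).
- arm.read_camera(name): name is "scene" or "side" or "wrist"; returns a dict with "color" (420x560x3 uint8, red, green, blue), "depth" (420x560 float32, m along the optical axis (not along the pixel's ray), 0 where there is no reading), "vertical_fov" (degrees; the focal length in pixels is half the picture's height over the tangent of half this angle, whatever the lens; pixels are square), "cx", "cy" (the principal point, pixels), "extrinsics" (4x4, takes a point from world to camera coordinates). Camera axes: x right, y down, z forward; pixel columns grow to the right and rows downward; lengths in m; the calibration is good to about 2 mm. A picture is of the moment at which its call begins.
- arm.hand_in(): hands the job in, once; it reports no verdict.
The state is a dict: "t": time; "joint_positions": joint angles; "qd": joint speeds; "tau": joint torques, N m; "tool_pos": TCP position; "ee_rot": TCP orientation; "force": force on the tool from outside, world axes, zero at the start; "ft_torque": the same for the moment, N m; "finger_gap": opening from 0.0 (shut) to 1.0 (fully open).
Only numpy, scipy, OpenCV 4.12 (cv2) and the standard library are available. Lean on these libraries where they do the work, as an engineer would, in place of code of your own. Each camera call takes 0.05 s, during which the arm holds its last target. There are 200 camera calls.

## Working session

There is one attempt and no reset: what is moved stays moved. The work goes in short steps, Python scripts to look and compute and a tool call to move; the robot and the scene stay as the last step left them, time stands still between calls to the robot, and variables do not carry over. Pictures are saved under pics/ and viewed, about 8 in all and at most 12, crops included, and the job is handed in when it is done.

Besides the shell and the picture viewer there is one more tool, called after "Call:" as name([rows], argument=value, ...), one row to a line, values as JSON. servo_tool: Moves the arm, as the interface text tells. Its arguments: {"type":"object","properties":{"deltas":{"type":"array"},"grip_force":{"type":"number"}},"required":["deltas"]}

```bash
mkdir -p pics; ls
python3 - <<'E'
from rig import arm
import cv2,numpy as np
s=arm.read_state();print({k:np.round(v,3) for k,v in s.items()})
ims=[]
for n in("scene","side"):
    c=arm.read_camera(n);np.savez(f"{n}0.npz",**c)
    print(n,c["vertical_fov"],c["cx"],c["cy"],np.round(c["extrinsics"],3).tolist())
    cv2.imwrite(f"pics/{n}0.png",c["color"][...,::-1])
E
```

```text
pics
{'t': np.float64(0.0), 'joint_positions': array([-1.384,  0.418, -0.01 ,  1.614,  0.005,  1.111, -0.053]), 'qd': array([-0.   ,  0.   ,  0.   , -0.001, -0.   ,  0.   , -0.001]), 'tau': array([ 0.0000e+00, -8.5125e+01,  6.3900e-01, -4.2599e+01, -4.9000e-02,
        1.9000e-02,  0.0000e+00]), 'tool_pos': array([0.142, 0.608, 0.205]), 'ee_rot': array([-1.48 ,  1.57 , -1.709]), 'force': array([-0.273,  0.296, -0.29 ]), 'ft_torque': array([ 0.031, -0.008, -0.002]), 'finger_gap': np.float64(1.001)}
scene 48.20477269205918 284.2287839794824 199.92292270447126 [[0.856, -0.517, -0.01, -0.413], [-0.371, -0.601, -0.707, 0.231], [0.359, 0.609, -0.707, 0.77], [0.0, 0.0, 0.0, 1.0]]
side 50.29358416017392 271.8477631812419 214.81793055879425 [[0.958, -0.288, -0.014, -0.486], [-0.184, -0.574, -0.798, 0.138], [0.222, 0.767, -0.602, 0.889], [0.0, 0.0, 0.0, 1.0]]
```

View pics/scene0.png

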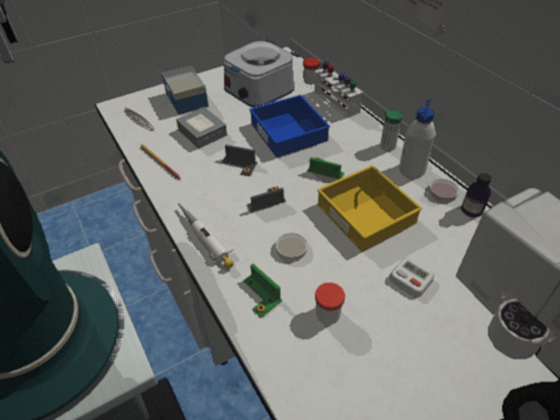

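View pics/side0.png

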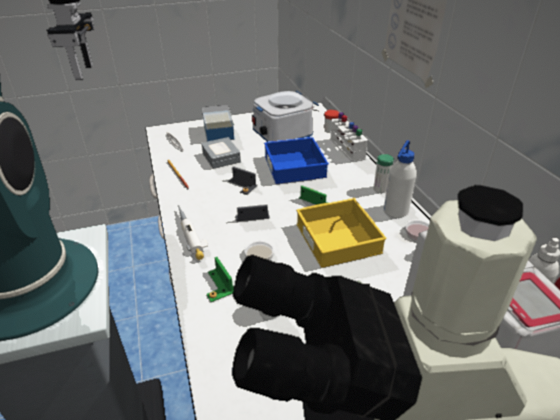

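Scene view: dark brackets near (240,157) and (267,199), the blue bin near (290,124) and the yellow bin near (368,207), with a small hook-shaped item inside it at about (357,199). There are also two green decoys, at (325,168) and (264,288). The side view agrees with this.

```bash
cat > h.py <<'E'
import numpy as np,cv2
def pts(c):
    h,w=c["depth"].shape; f=h/2/np.tan(np.radians(float(c["vertical_fov"]))/2)
    v,u=np.mgrid[:h,:w]; d=c["depth"]
    p=np.stack([(u-c["cx"])/f*d,(v-c["cy"])/f*d,d],-1)
    E=c["extrinsics"]; return (p-E[:3,3])@E[:3,:3]
def rect(xy):
    r=cv2.minAreaRect((xy*1000).astype(np.float32)); return np.round(r[0],0),np.round(r[1],0),round(r[2],1)
E
python3 - <<'E'
from h import *
c=dict(np.load("scene0.npz"));P=pts(c);hsv=cv2.cvtColor(c["color"],cv2.COLOR_RGB2HSV)
H,S,V=[hsv[...,i].astype(int) for i in range(3)]
ok=c["depth"]>0
print("table z",np.median(P[220:235,165:175,2]), P[210,320])
for n,m in (("blue",(abs(H-115)<12)&(S>130)),("yellow",(abs(H-23)<8)&(S>130))):
    m=m&ok&(P[...,2]>.038)&(P[...,2]<.055)
    q=P[m][:,:2]; q=q[(q[:,0]>.3)]
    n_,l,st,ce=cv2.connectedComponentsWithStats(m.astype(np.uint8));k=1+np.argmax(st[1:,4])
    print(n,rect(P[l==k][:,:2]),st[k])
for n,(r0,r1,a,b) in {"A":(138,182,215,265),"B":(180,216,240,295)}.items():
    p=P[r0:r1,a:b];m=(V[r0:r1,a:b]<110)&ok[r0:r1,a:b]
    t=m&(p[...,2]>.034)&(p[...,2]<.043);print(n,"top",t.sum(),rect(p[t][:,:2]),np.percentile(p[m][:,2],[1,99]))
    t=m&(p[...,2]>.012)&(p[...,2]<.043);print(n,"flange",t.sum(),rect(p[t][:,:2]))
    br=(S[r0:r1,a:b]>110)&(H[r0:r1,a:b]<28);print("brass",br.sum(),np.median(p[br],0),np.argwhere(br).mean(0)+[r0,a])
    t=m&(p[...,2]>.001)&(p[...,2]<.008);print("base",t.sum(),rect(p[t][:,:2]))
# yellow interior odd item
a=P[190:215,345:365,2];print(np.round(a[::4,::3],3))
crop=c["color"][95:260,200:430,::-1];cv2.imwrite("pics/crop.png",cv2.resize(crop,None,fx=3.4,fy=3.4,interpolation=cv2.INTER_CUBIC))
E
```

```text
table z -0.0013120218033248082 [ 5.69087343e-01 -4.98130500e-05 -1.13386576e-03]
blue (array([653., 262.]), array([157., 145.]), 84.6) [250  96  79  48 526]
yellow (array([643., -58.]), array([156., 146.]), 90.0) [318 166 103  73 832]
A top 66 (array([501., 227.]), array([10., 70.]), 42.5) [-0.0027797   0.03792091]
A flange 282 (array([530., 228.]), array([106.,  57.]), 2.1)
brass 21 [0.49314873 0.18281823 0.00812689] [169.95238095 246.38095238]
base 331 (array([504., 244.]), array([136., 122.]), 58.1)
B top 100 (array([482.,  67.]), array([12., 69.]), 83.6) [-0.00271049  0.03876407]
B flange 354 (array([482.,  67.]), array([13., 71.]), 82.1)
brass 10 [0.51413042 0.09904679 0.00842768] [188.4 273.3]
base 113 (array([475.,  87.]), array([49., 99.]), 82.1)
[[0.007 0.004 0.003 0.003 0.002 0.003 0.003]
 [0.004 0.005 0.005 0.003 0.005 0.003 0.003]
 [0.004 0.004 0.005 0.004 0.005 0.006 0.003]
 [0.003 0.003 0.003 0.004 0.005 0.001 0.002]
 [0.004 0.006 0.001 0.004 0.003 0.006 0.003]
 [0.003 0.004 0.003 0.006 0.004 0.002 0.003]
 [0.005 0.004 0.005 0.002 0.002 0.004 0.004]]
```

View pics/crop.png

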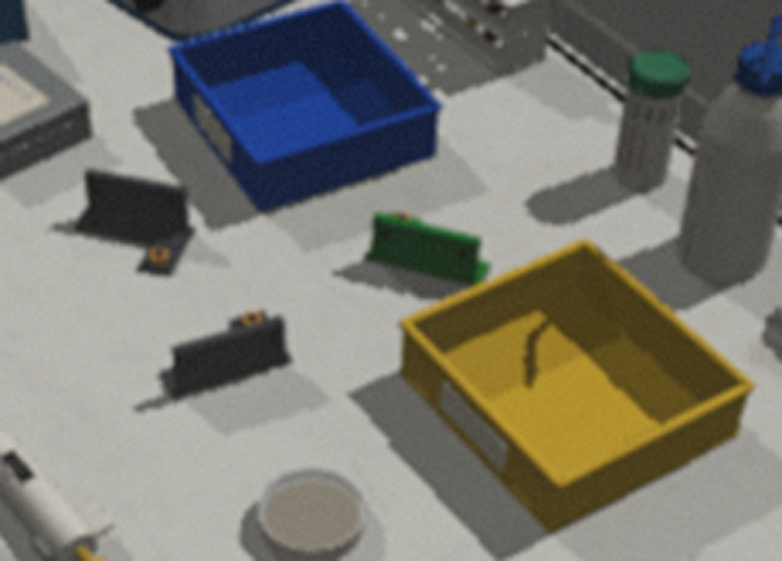

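Only a shadow lies in the yellow bin. The brass bush position relative to each flange tells the pair apart: B (267,199) has its foot on +x, so it is the right-hand one (blue). A (240,157) is the left-hand one (yellow). Next I check tall obstacles near the drops and compute the moves.

```bash
cat >> h.py <<'E'
from scipy.spatial.transform import Rotation as Ro
def go(s,x,y,z,ang=None):
    """tool-frame travel and turn to put TCP at x,y,z with jaw axis along world angle ang (mod 180)"""
    R=Ro.from_euler("xyz",s["ee_rot"]).as_matrix(); d=R.T@(np.array([x,y,z])-s["tool_pos"])
    j=np.degrees(np.arctan2(R[1,1],R[0,1])); t=None
    if ang is not None: t=-((ang-j+90)%180-90)   # tool x points down: + turn is clockwise from above
    print("t",round(float(s["t"]),2),"pos",np.round(s["tool_pos"],4),"jaw",round(j,1),"travel",np.round(d,4),"turn deg",t,"rad",None if t is None else round(np.radians(t),3),"j7",round(s["joint_positions"][6],2),"gap",round(float(s["finger_gap"]),3),"F",np.round(s["force"],1),"R",np.round(R,2).tolist())
E
python3 - <<'E'
from h import *
from rig import arm
c=dict(np.load("scene0.npz"));P=pts(c).reshape(-1,3)
s=(P[:,2]>.07)&(P[:,2]<.4)&(P[:,0]>.3)&(P[:,0]<.85)&(abs(P[:,1])<.45)
g=np.round(P[s][:,:2]/.04)*.04
for u in np.unique(g,axis=0):
    k=(g==u).all(1)
    if k.sum()>8: print(np.round(u,2),k.sum(),round(P[s][k,2].max(),3),end="; ")
go(arm.read_state(),.501,.227,.15,42.5)
E
```

```text
[0.6  0.44] 73 0.101; [0.64 0.4 ] 263 0.102; [0.64 0.44] 162 0.116; [ 0.68 -0.44] 496 0.158; [ 0.68 -0.4 ] 1649 0.192; [ 0.68 -0.36] 1842 0.189; [ 0.68 -0.32] 1655 0.186; [ 0.68 -0.28] 1042 0.183; [0.68 0.4 ] 212 0.111; [0.68 0.44] 199 0.123; [ 0.72 -0.36] 454 0.19; [ 0.72 -0.32] 572 0.19; [ 0.72 -0.28] 295 0.188; [0.72 0.4 ] 186 0.105; [0.72 0.44] 138 0.122; [ 0.76 -0.36] 52 0.19; [ 0.76 -0.32] 466 0.191; [ 0.76 -0.28] 248 0.189; [ 0.76 -0.04] 22 0.183; [0.76 0.4 ] 57 0.102; [0.76 0.44] 74 0.102; [ 0.8  -0.32] 43 0.19; [ 0.8  -0.28] 38 0.188; [ 0.8  -0.04] 402 0.19; [ 0.8 -0. ] 588 0.194; [0.8  0.08] 132 0.094; [0.8  0.12] 12 0.093; [0.8  0.44] 13 0.1; [ 0.84 -0.16] 218 0.096; [ 0.84 -0.04] 69 0.148; [ 0.84 -0.  ] 44 0.159; [0.84 0.08] 107 0.096; [0.84 0.12] 16 0.094; [0.84 0.24] 52 0.091; [0.84 0.28] 91 0.09; [0.84 0.32] 31 0.089; [0.84 0.36] 74 0.09; t 0.1 pos [0.1417 0.6084 0.2049] jaw 76.9 travel [ 0.0553 -0.2899  0.4364] turn deg 34.39045082220386 rad 0.6 j7 -0.05 gap 1.0 F [0.1 0.2 0.3] R [[-0.0, 0.23, 0.97], [-0.0, 0.97, -0.23], [-1.0, -0.0, 0.0]]
```

Call:
servo_tool([
  {"travel": [0,-0.022,0.033],"yaw": 0,"grip": -1},
  {"travel": [0,-0.044,0.066],"yaw": 0,"grip": -1},
  {"travel": [0,-0.066,0.1],"yaw": 0,"grip": -1},
  {"travel": [0,-0.088,0.133],"yaw": 0,"grip": -1},
  {"travel": [0,-0.11,0.166],"yaw": 0,"grip": -1},
], grip_force=30)

```text
t: 0.52
tool_pos: [0.2794, 0.4621, 0.2053]
ee_rot: [-1.792, 1.57, -2.021]
force: [0.5, 0.4, 0.2]
finger_gap: 0.999
```

Call:
servo_tool([
  {"travel": [0,-0.022,0.033],"yaw": 0.12,"grip": -1},
  {"travel": [0,-0.044,0.066],"yaw": 0.24,"grip": -1},
  {"travel": [0,-0.066,0.1],"yaw": 0.36,"grip": -1},
  {"travel": [0,-0.088,0.133],"yaw": 0.48,"grip": -1},
  {"travel": [0,-0.11,0.166],"yaw": 0.6,"grip": -1},
])

```text
t: 0.93
tool_pos: [0.4161, 0.3174, 0.2055]
ee_rot: [-2.587, 1.571, 2.862]
force: [-0.3, 1.2, -0.3]
finger_gap: 1.0
```

Run:
```python
from h import *
from rig import arm
go(arm.read_state(),.501,.227,.15,42.5)
```

```text
t 0.93 pos [0.4161 0.3174 0.2055] jaw 42.2 travel [0.0555 0.0022 0.124 ] turn deg -0.3239046383144739 rad -0.006 j7 0.09 gap 1.0 F [-0.3  1.2 -0.3] R [[-0.0, 0.74, 0.67], [0.0, 0.67, -0.74], [-1.0, -0.0, -0.0]]
```

Call:
servo_tool([
  {"travel": [0.01,0,0.035],"yaw": 0,"grip": -1},
  {"travel": [0.02,0.001,0.07],"yaw": 0,"grip": -1},
  {"travel": [0.035,0.002,0.105],"yaw": 0,"grip": -1},
  {"travel": [0.055,0.002,0.124],"yaw": 0,"grip": -1},
  {"travel": [0.055,0.002,0.124],"yaw": 0,"grip": -1},
])

```text
t: 1.35
tool_pos: [0.5016, 0.2243, 0.1472]
ee_rot: [-1.359, 1.566, -2.193]
force: [-0.8, 0.3, -1.1]
finger_gap: 0.999
```

```bash
cat > look.py <<'E'
from h import *
from rig import arm
import sys
c=arm.read_camera("wrist");np.savez("w.npz",**c);cv2.imwrite(sys.argv[1],c["color"][...,::-1])
P=pts(c);hsv=cv2.cvtColor(c["color"],cv2.COLOR_RGB2HSV).astype(int);s=arm.read_state()
near=np.hypot(P[...,0]-s["tool_pos"][0],P[...,1]-s["tool_pos"][1])<.06
m=near&(c["depth"]>0)&(P[...,2]>.032)&(P[...,2]<.045)&(hsv[...,2]<110)
n_,l,st,ce=cv2.connectedComponentsWithStats(m.astype(np.uint8));k=1+np.argmax(st[1:,4]);q=P[l==k]
print("top",st[k],rect(q[:,:2]),np.median(q[:,2]))
b=near&(P[...,2]<.02)&(hsv[...,1]>110)&(hsv[...,0]<28);print("brass",b.sum(),np.median(P[b],0))
go(s,*np.array(rect(q[:,:2])[0])/1000,.010,float(sys.argv[2]))
E
python3 look.py pics/w1.png 42.5
```

```text
top [276 167   8  76 579] (array([502., 229.]), array([ 7., 70.]), 42.3) 0.03767364630647217
brass 140 [0.49412178 0.18419436 0.00858925]
t 1.4 pos [0.5006 0.2266 0.1486] jaw 42.3 travel [ 0.1386  0.0031 -0.0009] turn deg -0.18540121712743485 rad -0.003 j7 0.38 gap 1.001 F [0.3 0.1 0.3] R [[-0.0, 0.74, 0.67], [-0.0, 0.67, -0.74], [-1.0, -0.0, 0.0]]
```

View pics/w1.png

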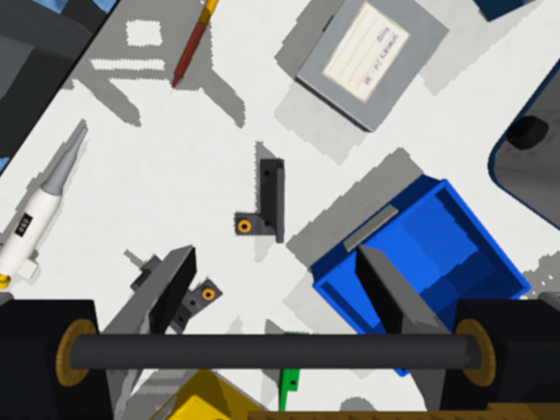

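The wrist view confirms the mirrored L (foot to the left, bush at (243,226)), and its position agrees within 2 mm. I descend with the jaws partly closed.

Call:
servo_tool([
  {"travel": [0.03,0.003,-0.001],"yaw": 0,"grip": -0.3},
  {"travel": [0.06,0.003,-0.001],"yaw": 0,"grip": -0.3},
  {"travel": [0.09,0.003,-0.001],"yaw": 0,"grip": -0.3},
  {"travel": [0.12,0.003,-0.001],"yaw": 0,"grip": -0.3},
  {"travel": [0.138,0.003,-0.001],"yaw": 0,"grip": -0.3},
])

```text
t: 1.82
tool_pos: [0.5005, 0.2326, 0.0102]
ee_rot: [-2.02, 1.569, -2.848]
force: [-0.5, 0.5, -0.3]
finger_gap: 0.683
```

Call:
servo_tool([
  {"travel": [0,0,0],"yaw": 0,"grip": 1},
  {"travel": [0,0,0],"yaw": 0,"grip": 1},
  {"travel": [0,0,0],"yaw": 0,"grip": 1},
  {"travel": [0,0,0],"yaw": 0,"grip": 1},
  {"travel": [0,0,0],"yaw": 0,"grip": 1},
])

```text
t: 2.23
tool_pos: [0.5026, 0.2325, 0.0139]
ee_rot: [1.411, 1.569, 0.582]
force: [0.4, 0.4, 1.3]
finger_gap: 0.329
```

Call:
servo_tool([
  {"travel": [0,0,0],"yaw": 0,"grip": 1},
  {"travel": [0,0,0],"yaw": 0,"grip": 1},
  {"travel": [0,0,0],"yaw": 0,"grip": 1},
  {"travel": [0,0,0],"yaw": 0,"grip": 1},
  {"travel": [0,0,0],"yaw": 0,"grip": 1},
])

```text
t: 2.65
tool_pos: [0.5021, 0.2318, 0.0127]
ee_rot: [1.046, 1.571, 0.217]
force: [-2.9, -0.6, 7.4]
finger_gap: 0.083
```

Call:
servo_tool([
  {"travel": [-0.02,0,0],"yaw": 0,"grip": 1},
  {"travel": [-0.05,0,0],"yaw": 0,"grip": 1},
  {"travel": [-0.08,0,0],"yaw": 0,"grip": 1},
  {"travel": [-0.11,0,0],"yaw": 0,"grip": 1},
  {"travel": [-0.12,0,0],"yaw": 0,"grip": 1},
], grip_force=40)

```text
t: 3.07
tool_pos: [0.5034, 0.2324, 0.1363]
ee_rot: [1.362, 1.566, 0.533]
force: [0.7, 0.6, -0.0]
finger_gap: 0.083
```

Run:
```python
from h import *
from rig import arm
go(arm.read_state(),.643,-.037,.13,90)
```

```text
t 3.07 pos [0.5034 0.2324 0.1363] jaw 42.5 travel [ 0.0062 -0.0791  0.2929] turn deg -47.50133363163599 rad -0.829 j7 0.38 gap 0.083 F [ 0.7  0.6 -0. ] R [[0.0, 0.74, 0.68], [0.0, 0.68, -0.74], [-1.0, 0.0, 0.0]]
```

Call:
servo_tool([
  {"travel": [0,-0.009,0.033],"yaw": -0.1,"grip": 1},
  {"travel": [0,-0.018,0.066],"yaw": -0.2,"grip": 1},
  {"travel": [0,-0.027,0.1],"yaw": -0.3,"grip": 1},
  {"travel": [0,-0.036,0.133],"yaw": -0.4,"grip": 1},
  {"travel": [0,-0.045,0.166],"yaw": -0.5,"grip": 1},
])

```text
t: 3.48
tool_pos: [0.5813, 0.0775, 0.132]
ee_rot: [-2.637, 1.57, -2.961]
force: [-0.4, -0.3, -1.2]
finger_gap: 0.082
```

Run:
```python
from h import *
from rig import arm
go(arm.read_state(),.643,-.037,.13,90)
```

```text
t 3.48 pos [0.5813 0.0775 0.132 ] jaw 71.5 travel [ 0.002  -0.089   0.0949] turn deg -18.542968416754604 rad -0.324 j7 1.17 gap 0.082 F [-0.4 -0.3 -1.2] R [[-0.0, 0.32, 0.95], [-0.0, 0.95, -0.32], [-1.0, -0.0, -0.0]]
```

Call:
servo_tool([
  {"travel": [0,-0.025,0.027],"yaw": -0.1,"grip": 1},
  {"travel": [0,-0.05,0.053],"yaw": -0.2,"grip": 1},
  {"travel": [0,-0.072,0.078],"yaw": -0.3,"grip": 1},
  {"travel": [0,-0.089,0.095],"yaw": -0.324,"grip": 1},
  {"travel": [0,-0.089,0.095],"yaw": -0.324,"grip": 1},
])

```text
t: 3.9
tool_pos: [0.6431, -0.0421, 0.1317]
ee_rot: [-1.671, 1.568, -1.68]
force: [-0.9, -0.9, -0.7]
finger_gap: 0.083
```

Run:
```python
from h import *
from rig import arm
s=arm.read_state();go(s,.643,-.037,.017,90)
c=arm.read_camera("wrist");cv2.imwrite("pics/w2.png",c["color"][...,::-1])
P=pts(c);hsv=cv2.cvtColor(c["color"],cv2.COLOR_RGB2HSV).astype(int);H,S=hsv[...,0],hsv[...,1]
m=(abs(H-23)<8)&(S>130)&(c["depth"]>0)&(P[...,2]>.038)&(P[...,2]<.052)&(np.hypot(P[...,0]-.643,P[...,1]+.058)<.13)
print("yellow rim",m.sum(),rect(P[m][:,:2]))
```

```text
t 3.9 pos [ 0.6431 -0.0421  0.1317] jaw 89.5 travel [ 1.147e-01  5.400e-03 -1.000e-04] turn deg -0.5060968101617362 rad -0.009 j7 1.68 gap 0.083 F [-0.9 -0.9 -0.7] R [[-0.0, 0.01, 1.0], [-0.0, 1.0, -0.01], [-1.0, -0.0, -0.0]]
yellow rim 4642 (array([643., -59.]), array([144., 154.]), 0.3)
```

View pics/w2.png

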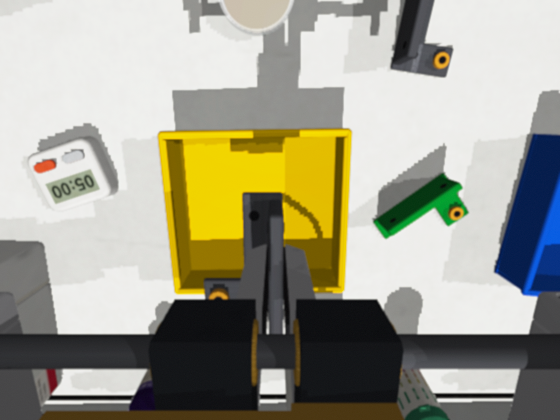

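The bracket hangs over the middle of the yellow bin and the rim size checks out (144x154 at (643,-59)). I lower it now.

Call:
servo_tool([
  {"travel": [0.025,0.002,0],"yaw": 0,"grip": 1},
  {"travel": [0.05,0.003,0],"yaw": 0,"grip": 1},
  {"travel": [0.075,0.003,0],"yaw": 0,"grip": 1},
  {"travel": [0.095,0.003,0],"yaw": 0,"grip": 1},
  {"travel": [0.105,0.003,0],"yaw": 0,"grip": 1},
])

```text
t: 4.37
tool_pos: [0.6404, -0.0315, 0.0245]
ee_rot: [3.037, 1.567, 3.033]
force: [0.3, 0.6, -0.5]
finger_gap: 0.079
```

Call:
servo_tool([
  {"travel": [0.003,0,0],"yaw": 0,"grip": 1},
  {"travel": [0.006,0,0],"yaw": 0,"grip": 1},
  {"travel": [0.008,0,0],"yaw": 0,"grip": 1},
  {"travel": [0.008,0,0],"yaw": 0,"grip": 1},
])

```text
t: 4.7
tool_pos: [0.6426, -0.0327, 0.0202]
ee_rot: [-0.012, 1.57, -0.017]
force: [0.2, -0.1, -0.6]
finger_gap: 0.082
```

Call:
servo_tool([
  {"travel": [0.002,0,0],"yaw": 0,"grip": 1},
  {"travel": [0.003,0,0],"yaw": 0,"grip": 1},
  {"travel": [0.003,0,0],"yaw": 0,"grip": 1},
])

```text
t: 4.95
tool_pos: [0.6424, -0.0328, 0.0167]
ee_rot: [-0.013, 1.57, -0.018]
force: [-0.6, 0.5, -1.3]
finger_gap: 0.079
```

Call:
servo_tool([
  {"travel": [0.001,0,0],"yaw": 0,"grip": 1},
  {"travel": [0.001,0,0],"yaw": 0,"grip": 0.4},
  {"travel": [0.001,0,0],"yaw": 0,"grip": 0.4},
  {"travel": [0.001,0,0],"yaw": 0,"grip": 0.4},
  {"travel": [0.001,0,0],"yaw": 0,"grip": 0.4},
])

```text
t: 5.37
tool_pos: [0.6422, -0.0329, 0.0155]
ee_rot: [-0.857, 1.571, -0.862]
force: [-0.3, -0.2, -0.3]
finger_gap: 0.291
```

Call:
servo_tool([
  {"travel": [0,0,0],"yaw": 0,"grip": 0.4},
  {"travel": [-0.01,0,0],"yaw": 0,"grip": 0.4},
  {"travel": [-0.03,0,0],"yaw": 0,"grip": 0.4},
  {"travel": [-0.065,0,0],"yaw": 0,"grip": 0.4},
  {"travel": [-0.1,0,0],"yaw": 0,"grip": 0.4},
])

```text
t: 5.78
tool_pos: [0.6415, -0.033, 0.1167]
ee_rot: [-2.984, 1.569, -2.989]
force: [-0.2, 0.1, -0.4]
finger_gap: 0.299
```

Run:
```python
from h import *
from rig import arm
go(arm.read_state(),.482,.067,.15,82)
```

```text
t 5.78 pos [ 0.6415 -0.033   0.1167] jaw 89.7 travel [-0.0331  0.0992 -0.16  ] turn deg 7.713857012441693 rad 0.135 j7 1.67 gap 0.299 F [-0.2  0.1 -0.4] R [[-0.0, 0.0, 1.0], [-0.0, 1.0, -0.0], [-1.0, -0.0, -0.0]]
```

Call:
servo_tool([
  {"travel": [-0.015,0.02,-0.03],"yaw": 0.03,"grip": -0.3},
  {"travel": [-0.02,0.04,-0.062],"yaw": 0.06,"grip": -0.3},
  {"travel": [-0.025,0.06,-0.095],"yaw": 0.09,"grip": -0.3},
  {"travel": [-0.033,0.08,-0.128],"yaw": 0.12,"grip": -0.3},
  {"travel": [-0.033,0.099,-0.16],"yaw": 0.135,"grip": -0.3},
])

```text
t: 6.2
tool_pos: [0.4815, 0.0678, 0.1502]
ee_rot: [0.461, 1.569, 0.319]
force: [0.7, 0.8, 0.6]
finger_gap: 0.617
```

```bash
python3 look.py pics/w3.png 82
python3 - <<'E'
from h import *
c=dict(np.load("w.npz"));P=pts(c);hsv=cv2.cvtColor(c["color"],cv2.COLOR_RGB2HSV).astype(int)
m=(abs(hsv[...,0]-115)<12)&(hsv[...,1]>130)&(c["depth"]>0)&(P[...,2]>.038)&(P[...,2]<.052)&(np.hypot(P[...,0]-.65,P[...,1]-.26)<.13)
print("blue rim",m.sum(),rect(P[m][:,:2]))
E
```

```text
top [272 171   9  74 622] (array([482.,  68.]), array([ 8., 70.]), 81.8) 0.03755346790543085
brass 140 [0.5151139  0.0989629  0.00835098]
t 6.25 pos [0.4763 0.0712 0.1492] jaw 82.1 travel [ 0.1392 -0.0026  0.0063] turn deg 0.06825420719050612 rad 0.001 j7 1.28 gap 0.638 F [2.7 4.2 0.9] R [[-0.0, 0.14, 0.99], [0.0, 0.99, -0.14], [-1.0, 0.0, -0.0]]
blue rim 1031 (array([585., 260.]), array([138.,  14.]), 87.4)
```

View pics/w3.png

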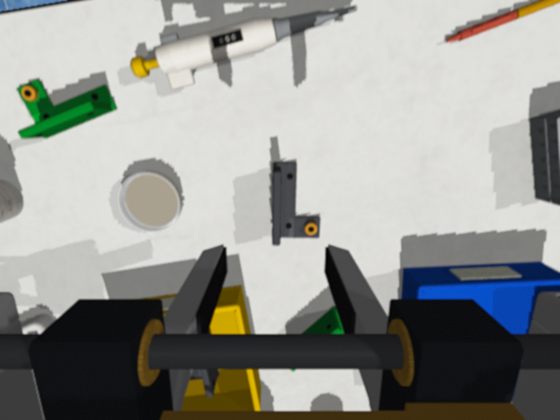

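This view shows a true L (foot to the right, bush at (311,228)), the right-hand bracket, centred under the tool. I descend and grip.

Call:
servo_tool([
  {"travel": [0.03,0,0],"yaw": 0,"grip": -0.3},
  {"travel": [0.06,0,0],"yaw": 0,"grip": -0.3},
  {"travel": [0.09,0,0],"yaw": 0,"grip": -0.3},
  {"travel": [0.12,0,0],"yaw": 0,"grip": -0.3},
  {"travel": [0.138,0,0],"yaw": 0,"grip": -0.3},
])

```text
t: 6.67
tool_pos: [0.4819, 0.0668, 0.0086]
ee_rot: [-2.695, 1.569, -2.835]
force: [-0.4, -1.2, 0.9]
finger_gap: 0.648
```

Call:
servo_tool([
  {"travel": [0,0,0],"yaw": 0,"grip": 1},
  {"travel": [0,0,0],"yaw": 0,"grip": 1},
  {"travel": [0,0,0],"yaw": 0,"grip": 1},
  {"travel": [0,0,0],"yaw": 0,"grip": 1},
  {"travel": [0,0,0],"yaw": 0,"grip": 1},
])

```text
t: 7.08
tool_pos: [0.4835, 0.0671, 0.0118]
ee_rot: [0.382, 1.569, 0.243]
force: [-0.3, -0.7, 0.1]
finger_gap: 0.337
```

Call:
servo_tool([
  {"travel": [0,0,0],"yaw": 0,"grip": 1},
  {"travel": [0,0,0],"yaw": 0,"grip": 1},
  {"travel": [0,0,0],"yaw": 0,"grip": 1},
  {"travel": [0,0,0],"yaw": 0,"grip": 1},
  {"travel": [0,0,0],"yaw": 0,"grip": 1},
])

```text
t: 7.5
tool_pos: [0.4828, 0.067, 0.0107]
ee_rot: [0.514, 1.571, 0.375]
force: [-0.9, -0.6, 7.7]
finger_gap: 0.08
```

Call:
servo_tool([
  {"travel": [-0.02,0,0],"yaw": 0,"grip": 1},
  {"travel": [-0.05,0,0],"yaw": 0,"grip": 1},
  {"travel": [-0.08,0,0],"yaw": 0,"grip": 1},
  {"travel": [-0.11,0,0],"yaw": 0,"grip": 1},
  {"travel": [-0.12,0,0],"yaw": 0,"grip": 1},
])

```text
t: 7.92
tool_pos: [0.484, 0.0671, 0.1341]
ee_rot: [0.372, 1.567, 0.232]
force: [1.1, -0.1, -0.3]
finger_gap: 0.086
```

Run:
```python
from h import *
from rig import arm
go(arm.read_state(),.650,.241,.13,82)
```

```text
t 7.92 pos [0.484  0.0671 0.1341] jaw 82.0 travel [0.0049 0.1954 0.14  ] turn deg -0.022400570256436936 rad -0.0 j7 1.3 gap 0.086 F [ 1.1 -0.1 -0.3] R [[0.0, 0.14, 0.99], [0.0, 0.99, -0.14], [-1.0, 0.0, 0.0]]
```

Call:
servo_tool([
  {"travel": [0,0.025,0.018],"yaw": 0,"grip": 1},
  {"travel": [0,0.057,0.041],"yaw": 0,"grip": 1},
  {"travel": [0,0.089,0.064],"yaw": 0,"grip": 1},
  {"travel": [0,0.12,0.086],"yaw": 0,"grip": 1},
  {"travel": [0,0.15,0.107],"yaw": 0,"grip": 1},
])

```text
t: 8.33
tool_pos: [0.6103, 0.2022, 0.1298]
ee_rot: [-2.879, 1.57, -3.019]
force: [-0.8, 0.1, -1.2]
finger_gap: 0.081
```

Call:
servo_tool([
  {"travel": [0,0.02,0.015],"yaw": 0,"grip": 1},
  {"travel": [0,0.037,0.027],"yaw": 0,"grip": 1},
  {"travel": [0,0.045,0.033],"yaw": 0,"grip": 1},
  {"travel": [0,0.045,0.033],"yaw": 0,"grip": 1},
  {"travel": [0,0.045,0.033],"yaw": 0,"grip": 1},
])

```text
t: 8.75
tool_pos: [0.6481, 0.2402, 0.1294]
ee_rot: [-2.368, 1.569, -2.508]
force: [-0.6, -1.1, -1.1]
finger_gap: 0.08
```

Run:
```python
from h import *
from rig import arm
c=arm.read_camera("wrist");cv2.imwrite("pics/w4.png",c["color"][...,::-1])
P=pts(c);hsv=cv2.cvtColor(c["color"],cv2.COLOR_RGB2HSV).astype(int)
m=(abs(hsv[...,0]-115)<12)&(hsv[...,1]>130)&(c["depth"]>0)&(P[...,2]>.038)&(P[...,2]<.052)&(np.hypot(P[...,0]-.65,P[...,1]-.26)<.13)
r=rect(P[m][:,:2]);print("blue rim",m.sum(),r)
go(arm.read_state(),r[0][0]/1000-.003,r[0][1]/1000-.021,.0155,82)
```

```text
blue rim 4539 (array([654., 263.]), array([153., 143.]), 84.8)
t 8.8 pos [0.6479 0.2397 0.1298] jaw 82.0 travel [0.1143 0.0028 0.0028] turn deg -0.03332184030925589 rad -0.001 j7 1.11 gap 0.082 F [-0.6 -0.6 -0.9] R [[-0.0, 0.14, 0.99], [-0.0, 0.99, -0.14], [-1.0, -0.0, -0.0]]
```

View pics/w4.png

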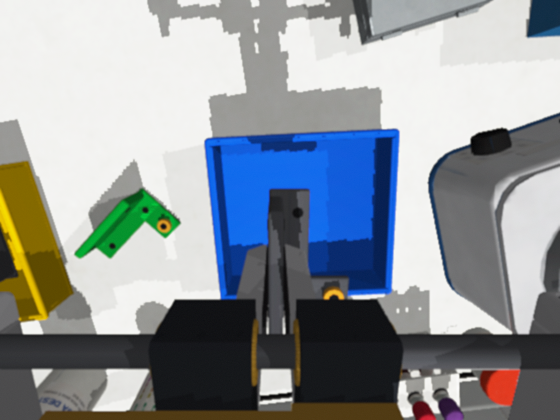

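The right-hand bracket hangs over the blue bin with the walls clear all round (bin spans about (210–395, 130–295)). I lower, release and rise.

Call:
servo_tool([
  {"travel": [0.025,0.003,0.003],"yaw": 0,"grip": 1},
  {"travel": [0.05,0.003,0.003],"yaw": 0,"grip": 1},
  {"travel": [0.075,0.003,0.003],"yaw": 0,"grip": 1},
  {"travel": [0.095,0.003,0.003],"yaw": 0,"grip": 1},
  {"travel": [0.105,0.003,0.003],"yaw": 0,"grip": 1},
])

```text
t: 9.22
tool_pos: [0.6502, 0.2416, 0.023]
ee_rot: [-2.519, 1.568, -2.66]
force: [0.1, -0.4, -1.4]
finger_gap: 0.084
```

Call:
servo_tool([
  {"travel": [0.003,0,0],"yaw": 0,"grip": 1},
  {"travel": [0.006,0,0],"yaw": 0,"grip": 1},
  {"travel": [0.008,0,0],"yaw": 0,"grip": 1},
  {"travel": [0.008,0,0],"yaw": 0,"grip": 1},
  {"travel": [0.008,0,0],"yaw": 0,"grip": 1},
])

```text
t: 9.63
tool_pos: [0.6523, 0.2432, 0.0185]
ee_rot: [0.493, 1.569, 0.353]
force: [0.1, -0.7, -1.1]
finger_gap: 0.084
```

Call:
servo_tool([
  {"travel": [0.002,0,0],"yaw": 0,"grip": 1},
  {"travel": [0.004,0,0],"yaw": 0,"grip": 1},
  {"travel": [0.004,0,0],"yaw": 0,"grip": 1},
  {"travel": [0.004,0,0],"yaw": 0,"grip": 1},
])

```text
t: 9.97
tool_pos: [0.6524, 0.2433, 0.0147]
ee_rot: [0.583, 1.57, 0.443]
force: [-4.9, -1.6, 13.6]
finger_gap: 0.081
```

Call:
servo_tool([
  {"travel": [0,0,0],"yaw": 0,"grip": 0.4},
  {"travel": [0,0,0],"yaw": 0,"grip": 0.4},
  {"travel": [0,0,0],"yaw": 0,"grip": 0.4},
  {"travel": [0,0,0],"yaw": 0,"grip": 0.4},
  {"travel": [0,0,0],"yaw": 0,"grip": 0.4},
])

```text
t: 10.38
tool_pos: [0.6518, 0.243, 0.0133]
ee_rot: [-1.965, 1.571, -2.105]
force: [0.4, 0.3, -0.0]
finger_gap: 0.298
```

Call:
servo_tool([
  {"travel": [0,0,0],"yaw": 0,"grip": 0.4},
  {"travel": [-0.01,0,0],"yaw": 0,"grip": 0.4},
  {"travel": [-0.03,0,0],"yaw": 0,"grip": 0.4},
  {"travel": [-0.065,0,0],"yaw": 0,"grip": 0.4},
  {"travel": [-0.1,0,0],"yaw": 0,"grip": 0.4},
])

```text
t: 10.8
tool_pos: [0.6513, 0.2427, 0.1146]
ee_rot: [-2.461, 1.569, -2.601]
force: [-0.3, -0.1, 0.7]
finger_gap: 0.301
```

Call:
servo_tool([
  {"travel": [-0.02,-0.02,-0.03],"yaw": 0,"grip": 0.4},
  {"travel": [-0.04,-0.04,-0.06],"yaw": 0,"grip": 0.4},
  {"travel": [-0.05,-0.055,-0.09],"yaw": 0,"grip": 0.4},
  {"travel": [-0.06,-0.07,-0.12],"yaw": 0,"grip": 0.4},
  {"travel": [-0.06,-0.085,-0.15],"yaw": 0,"grip": 0.4},
])

```text
t: 11.22
tool_pos: [0.4908, 0.1795, 0.1759]
ee_rot: [0.62, 1.567, 0.48]
force: [1.0, 0.4, 0.2]
finger_gap: 0.299
```

```bash
cat > chk.py <<'E'
from h import *
from rig import arm
w=arm.read_camera("wrist");s=arm.read_camera("scene")
cv2.imwrite("pics/end.png",cv2.resize(np.hstack([w["color"],s["color"]])[...,::-1],(800,300),interpolation=cv2.INTER_AREA))
for nm,c in(("wrist",w),("scene",s)):
    P=pts(c);hsv=cv2.cvtColor(c["color"],cv2.COLOR_RGB2HSV).astype(int);H,S,V=hsv[...,0],hsv[...,1],hsv[...,2]
    for n,h,x,y in(("blue",115,.654,.263),("yellow",23,.643,-.059)):
        near=(c["depth"]>0)&(np.hypot(P[...,0]-x,P[...,1]-y)<.12)
        m=near&(abs(H-h)<12)&(S>130)&(P[...,2]>.038)&(P[...,2]<.052)
        t=near&(abs(P[...,0]-x)<.06)&(abs(P[...,1]-y)<.06)&(P[...,2]>.034)&(P[...,2]<.05)
        print(nm,n,"rim",m.sum(),rect(P[m][:,:2]) if m.sum()>9 else "", "flange top",t.sum(),(rect(P[t][:,:2]),np.percentile(P[t][:,2],[10,50,90]).round(4)) if t.sum()>9 else "")
go(arm.read_state(),.5,.15,.2)
E
python3 chk.py
```

```text
wrist blue rim 1499 (array([652., 262.]), array([153., 143.]), 85.2) flange top 0 
wrist yellow rim 1312 (array([643., -57.]), array([146., 148.]), 88.5) flange top 50 ((array([610., -32.]), array([9., 5.]), 58.0), array([0.0351, 0.0386, 0.0415]))
scene blue rim 537 (array([653., 263.]), array([157., 145.]), 85.0) flange top 118 ((array([652., 242.]), array([13., 72.]), 81.0), array([0.0358, 0.0399, 0.0425]))
scene yellow rim 856 (array([643., -59.]), array([156., 145.]), 89.9) flange top 157 ((array([644., -33.]), array([72., 11.]), 1.0), array([0.0352, 0.0403, 0.0424]))
t 11.32 pos [0.4881 0.1785 0.1748] jaw 82.0 travel [-0.0253 -0.0266  0.0158] turn deg None rad None j7 1.08 gap 0.296 F [ 0.9  0.6 -0.4] R [[-0.0, 0.14, 0.99], [0.0, 0.99, -0.14], [-1.0, 0.0, -0.0]]
```

View pics/end.png

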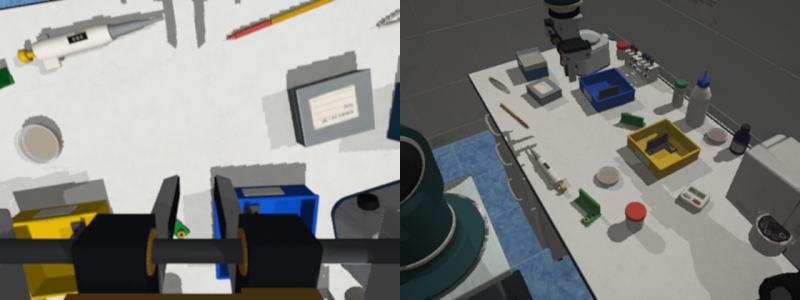

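Each bin holds its bracket upright: flange tops at about 0.042 m at most, full 72 mm length visible, well centred. The gripper is clear of everything, so I hand in.

```bash
python3 -c "
from rig import arm
print(arm.hand_in())"
```

```text
the job is handed in; nothing more can be done
None
```

The right-hand bracket (L) is in the blue bin and the left-hand one (mirrored L) is in the yellow bin. I handed the job in at about 11.3 s; the hand-in gives no verdict.

- **Placement:** in the last scene picture both flanges stand up over their full 72 mm. Their tops are at 40–42 mm, which fits lying flat on the 4 mm bin floor. Both bracket origins come out within about 5 mm of their bin's middle.
- **Forces:** the highest force shown at the end of a move was about 14 N, when the right-hand bracket touched the bin floor. The bins moved no more than 2 mm by measurement, and the gripper ended clear of everything.
- **Wrist check incomplete:** in the last picture the wrist camera saw no flange top in the blue bin and only part of the one in the yellow bin. The fingers, gripper and bin walls were in the way, so the final check rests on the scene camera. I did not measure the brackets' tilt or speed directly.

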